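# Rake clay lumps into an even layer on a plaster drying bed

### The arm

A 6-joint arm with a two-finger parallel gripper is mounted at the origin on the work surface. World frame = base frame: x ahead of the robot, y to its left, z up, the work surface at z = 0. Lengths are in m, angles in rad, forces in N, time in s.
With the tool pointing down it reaches from about 0.275 to 0.975 m from the base axis. Payload 8.4 kg.
Tool frame: the origin (TCP) lies at the very end of the fingers, on their centre line; the grasp point (between the pads) lies 19 mm behind it; z points along the fingers, y is the direction in which the jaws open and shut (so a half turn about z gives the same grasp; the last joint's range is limited). The gripper opens to 92 mm and grips with 3 to 60 N. Pads are 20 mm wide; open, the fingers measure 128 mm over their backs; the gripper's body (75 mm by 189 mm) begins 69 mm behind the grasp point.
Start: joints at [-1.212, 0.353, 1.633, -0, 1.155, -0.002], TCP at [0.221, -0.585, 0.215] pointing down, gripper open.
Joint ranges: [-2.63, 2.63], [-0.92, 2.1], [0.06, 2.66], [-1.3, 4.44], [0, 2.69], [-3.02, 3.02]. Speed limits (rad/s): [2.22, 2.22, 2.79, 3.14, 3.14, 3.14].

### API

Orientations are given as a rotation vector (axis times angle).
In Python, from bench import robot, capture, calibration gives the robot as it stands.
- The arm moves only by the shell command python3 -m crank 'ROWS' [OPENING] [FORCE]. ROWS is a JSON object of lists of equal length, an entry for each row: "dp": the shift along the world's x, y, z in m, a list of three; "angular": the turn, a rotation vector about the world's x, y, z in rad, a list of three. A call has 1 to 5 rows; each row is the pose to reach, as a shift and turn from the pose commanded when the call began; what a row does not reach only later rows make up. A row lasts 1/12 s, in which the tool goes at most 41.7 mm and 7.16 degrees, less where a joint would pass 70% of its speed; a pose out of reach is approached as far as the arm can. A call with a gripper value outside its range is refused whole. OPENING is the closure, from 0 (fully open) to 1 (shut), set as the call begins (- or left out, the last holds). The fingers move at their own pace and stop on an object; FORCE is the grip in N (left out, the last holds). Time passes only in rows, so rows that repeat a pose let the fingers close. It gives the time, the measured TCP pose, the force and the opening at its end, in the units of the state.
- robot.observe(): the state, without advancing time (a new reading comes with each control period).
- capture(name): name is "scene" or "top"; returns (picture, depth): 384x512x3 uint8, red, green, blue; 384x512 float32, m along the optical axis (not along the pixel's ray), 0 where there is no reading.
- calibration(name): a dict with "mtx" (3x3 intrinsics, pixels), "D" ([k1, k2, p1, p2, k3] as OpenCV has them; the pictures are not rectified), "R" (3x3) and "t" (3): a world point X has camera coordinates R X + t. Camera axes: x right, y down, z forward; pixel columns grow to the right and rows downward; lengths in m; the calibration is good to about 2 mm. A picture is of the moment at which its call begins. calibration takes no time and is no camera call.
- robot.finish_job(): hands the job in, once; it reports no verdict.
The state is a dict: "t": time; "joint_positions": joint angles; "joint_vel": joint speeds; "joint_torque": joint torques, N m; "tcp_pos": TCP position; "tcp_rot": TCP orientation; "force": force on the tool from outside, world axes, zero at the start; "torque": the same for the moment, N m; "grip_width": opening from 0.0 (shut) to 1.0 (fully open).
Only numpy, scipy, OpenCV 4.12 (cv2) and the standard library are available. Lean on these libraries where they do the work, as an engineer would, in place of code of your own. Each camera call takes 0.05 s, during which the arm holds its last target.

### The job

Take the blue-handled rake from its stand and, with its tines rubbing lightly on the plaster bed all along each draw, rake the six clay lumps from the crowded end into one even layer: two lumps in each of the bed's three marked thirds, none on top of another. The plaster is soft, so never press hard on it (12 N is too much); move the lumps with the rake only and leave the horse, pigeon and paddle alone. Then stand the rake upright in its stand again and let go.

Things in the scene. Friction and masses are not known exactly. Their poses are not given: they have to be found in the camera images.
- tray: Drying tray, fixed: wooden frame 180 (its x) by 350 (its y) mm, rim 10 mm thick, rim top 58 mm above the bench; origin at the centre of its underside. Inside, 160 by 330 mm, lie two cream plaster slabs butted at y = 0, the bed. Two dark lines across it, and brass pins on the rim, at y = -55 and +55 mm mark off its thirds. The lumps start at the -y end.
- bed_mid (a point): A point fixed to the tray, 35 mm above the bench, on the seam at the middle of the bed's top. From the seam each slab rises or falls along y, differently each time: the -y slab by up to 0.02 rad (3 mm at its end), the +y one by up to 0.08 rad (13 mm at its end); no slope along x. This point does not show it. The bed lies on felt: it yields about 1 mm per 4 N pressed on it.
- stand: Rake stand, fixed: pale wood, 176 (its x) by 60 mm, slot along its x; origin at the centre of its underside. Slot floor 10 mm above the bench; slot 16 mm wide up to 44 mm, flared to about 36 mm wide at 55 mm; 152 mm between end stops. The rake starts in its middle, tines on the slot floor, rake x along stand x, leaning up to 0.06 rad.
- rake_grip (a point): Grip point on the rake's upright blue handle, in mid-section, 90 mm above the tine tips, 26 mm below its top, z up. Rake about 200 g. Handle 30 (rake x) by 20 mm (rake y), 42 to 116 mm above the tips; head bar 144 mm along x, 12 thick, 24 to 42 mm above the tips; below it one row of 7 round-ended steel tines, 7 mm thick, 22 mm apart along x. It is drawn along its y.
- lump0_c (a point): Centre of a red clay lump, a squat hand-pressed puck, 27 to 29 mm across and 14 to 18 mm high, about 40 g; its foot is out of square with its z by up to 0.05 rad, so it stands a little crooked. The six start in three rough rows across the bed (near tray y = -145, -95, -45 mm, two a row, up to 4 mm off), with gaps of about 13 to 30 mm between rows.
- lump1_c (a point): Centre of a red clay lump, a squat hand-pressed puck, 27 to 29 mm across and 14 to 18 mm high, about 40 g; its foot is out of square with its z by up to 0.05 rad, so it stands a little crooked. The six start in three rough rows across the bed (near tray y = -145, -95, -45 mm, two a row, up to 4 mm off), with gaps of about 13 to 30 mm between rows.
- lump2_c (a point): Centre of a red clay lump, a squat hand-pressed puck, 27 to 29 mm across and 14 to 18 mm high, about 40 g; its foot is out of square with its z by up to 0.05 rad, so it stands a little crooked. The six start in three rough rows across the bed (near tray y = -145, -95, -45 mm, two a row, up to 4 mm off), with gaps of about 13 to 30 mm between rows.
- lump3_c (a point): Centre of a red clay lump, a squat hand-pressed puck, 27 to 29 mm across and 14 to 18 mm high, about 40 g; its foot is out of square with its z by up to 0.05 rad, so it stands a little crooked. The six start in three rough rows across the bed (near tray y = -145, -95, -45 mm, two a row, up to 4 mm off), with gaps of about 13 to 30 mm between rows.
- lump4_c (a point): Centre of a red clay lump, a squat hand-pressed puck, 27 to 29 mm across and 14 to 18 mm high, about 40 g; its foot is out of square with its z by up to 0.05 rad, so it stands a little crooked. The six start in three rough rows across the bed (near tray y = -145, -95, -45 mm, two a row, up to 4 mm off), with gaps of about 13 to 30 mm between rows.
- lump5_c (a point): Centre of a red clay lump, a squat hand-pressed puck, 27 to 29 mm across and 14 to 18 mm high, about 40 g; its foot is out of square with its z by up to 0.05 rad, so it stands a little crooked. The six start in three rough rows across the bed (near tray y = -145, -95, -45 mm, two a row, up to 4 mm off), with gaps of about 13 to 30 mm between rows.
- horse: Bystander: red unpainted clay horse about 125 mm long, 120 mm high, loose; origin under its middle, head to its +x.
- pigeon: Bystander: white-glazed clay pigeon whistle about 130 mm long, 80 mm high, loose; origin under its middle, beak to its +x.
- paddle: Bystander: wooden smoothing paddle lying flat, 208 mm along its y, 55 mm wide, 10 mm thick, loose; origin under its middle, blade to its +y.

How it is judged:
By the outcome, as a careful person would: the job done as asked, in the order asked, and still so for the second after the job is handed in, with the robot touching nothing.
It also fails if it takes over 64 s, if anything falls off the work surface, if the arm or the gripper's body presses on something with over 40 N, if the wrist force passes 120 N, or if a joint passes its speed limit or range.

## Working session

There is one attempt and no reset: what is moved stays moved. The work goes in short steps, Python scripts to look and compute and a shell command to move; the robot and the scene stay as the last step left them, time stands still between calls to the robot, and variables do not carry over. Pictures are saved under pics/ and viewed, and the job is handed in when it is done.

```bash
ls; mkdir -p pics; cat > h.py <<'E'
import numpy as np, cv2
from bench import robot, capture, calibration
def snap(name,fn,crop=None,scale=1.5):
    im,d=capture(name); np.save(f'pics/{fn}_d.npy',d); cv2.imwrite(f'pics/{fn}_raw.png',im[...,::-1])
    show(fn,crop,scale); return im,d
def show(fn,crop=None,scale=1.5,out=None):
    im=cv2.imread(f'pics/{fn}_raw.png')
    if crop: x0,y0,x1,y1=crop; im=im[y0:y1,x0:x1]
    cv2.imwrite(f'pics/{out or fn}.png',cv2.resize(im,None,fx=scale,fy=scale,interpolation=cv2.INTER_CUBIC))
def ray(name,u,v):
    c=calibration(name); K=np.array(c['mtx']);D=np.array(c['D']);R=np.array(c['R']);t=np.array(c['t'])
    p=cv2.undistortPoints(np.array([[[u,v]]],float),K,D)[0,0]
    return -R.T@t, R.T@np.array([p[0],p[1],1.])
def atz(name,u,v,z):
    o,r=ray(name,u,v); return o+r*(z-o[2])/r[2]
def cloud(name,d):
    c=calibration(name); K=np.array(c['mtx']);D=np.array(c['D']);R=np.array(c['R']);t=np.array(c['t'])
    vv,uu=np.mgrid[:384,:512]
    p=cv2.undistortPoints(np.stack([uu,vv],-1).reshape(-1,1,2).astype(float),K,D).reshape(384,512,2)
    P=np.dstack([p*d[...,None],d])
    W=(P-t)@R; W[d==0]=np.nan; return W
def proj(name,X):
    c=calibration(name); R=np.array(c['R']);t=np.array(c['t'])
    return cv2.projectPoints(np.array(X,float).reshape(-1,1,3),cv2.Rodrigues(R)[0],t,np.array(c['mtx']),np.array(c['D']))[0].reshape(-1,2)
E
python3 - <<'E'
from h import *
print(robot.observe())
snap('top','t0');snap('scene','s0')
for n in('top','scene'):
    c=calibration(n);print(n,-np.array(c['R']).T@np.array(c['t']),c['R'][2],c['mtx'])
E
```

```text
pics
{'t': 0.0, 'joint_positions': array([-1.21242395e+00,  3.53625482e-01,  1.63411271e+00, -1.90626371e-05,
        1.15518266e+00, -2.42458336e-03]), 'joint_vel': array([ 0.00088579, -0.00122015,  0.00035523,  0.00127722, -0.00160686,
        0.00075804]), 'joint_torque': array([ 3.93792125e-04, -5.93838930e+01, -3.34211040e+01,  6.98618148e-02,
        2.34010932e-02, -7.27316728e-05]), 'tcp_pos': array([ 0.22044952, -0.58431966,  0.21388701]), 'tcp_rot': array([-3.08932659e+00, -5.63447493e-01,  3.96143118e-04]), 'force': array([-0.08326809,  0.06112587,  0.25322587]), 'torque': array([ 0.01345062,  0.00151216, -0.0026143 ]), 'grip_width': 1.000198348918835}
top [0.53140428 0.00557935 1.13592787] [ 0.08925325  0.02162198 -0.99577425] [[359.39479783   0.         251.05634378]
 [  0.         359.39479783 191.07738652]
 [  0.           0.           1.        ]]
scene [ 1.63368435 -0.00252395  1.15933482] [-0.67071251  0.03088199 -0.74107424] [[431.81671591   0.         256.35824227]
 [  0.         431.81671591 191.28073439]
 [  0.           0.           1.        ]]
```

View pics/t0.png

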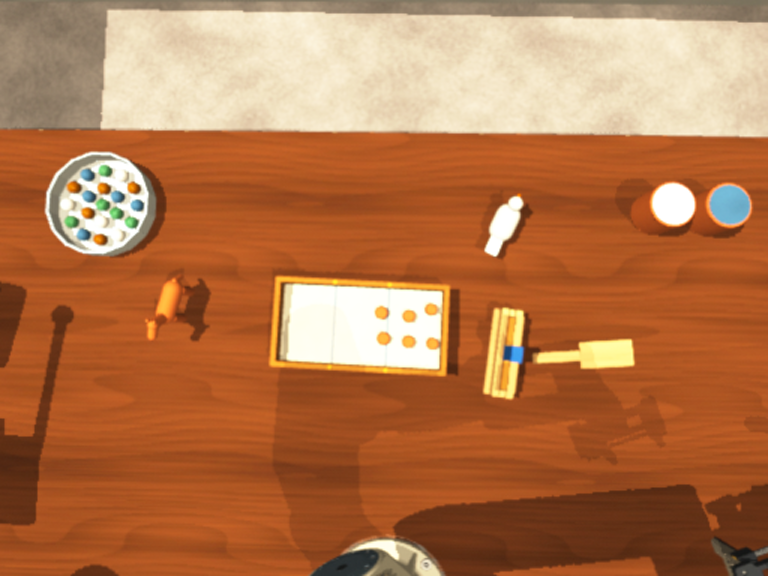

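View pics/s0.png

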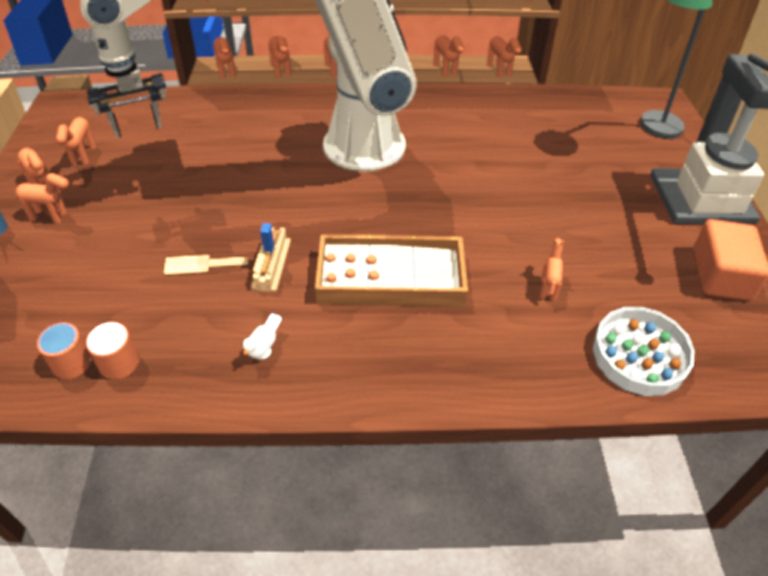

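```bash
python3 - <<'E'
from h import *
show('t0',(170,175,310,260),5.6,'t0_tray')
show('t0',(300,190,440,280),5.6,'t0_stand')
show('s0',(150,140,320,210),4.6,'s0_c')
E
```

```text
(no output)
```

View pics/t0_tray.png

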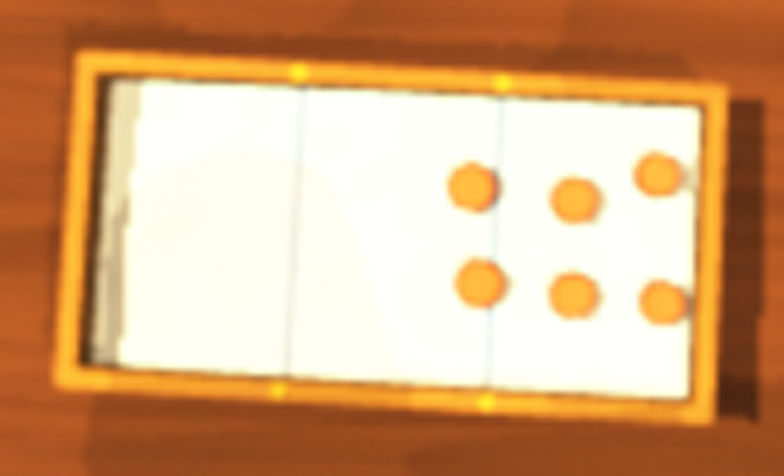

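View pics/t0_stand.png

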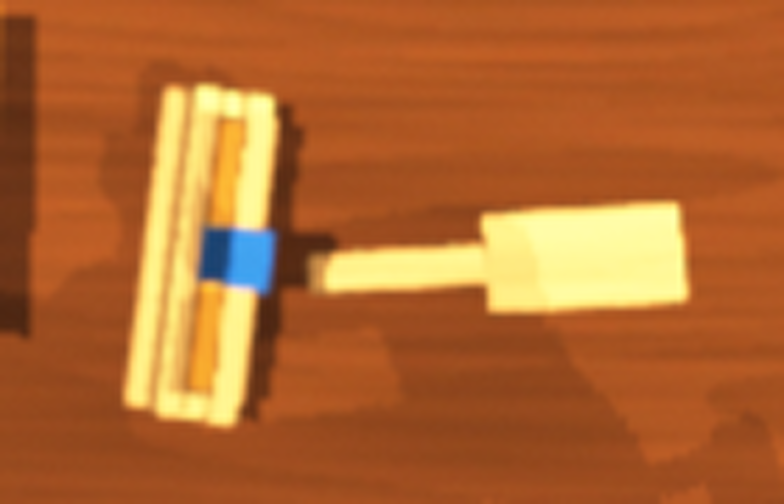

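View pics/s0_c.png

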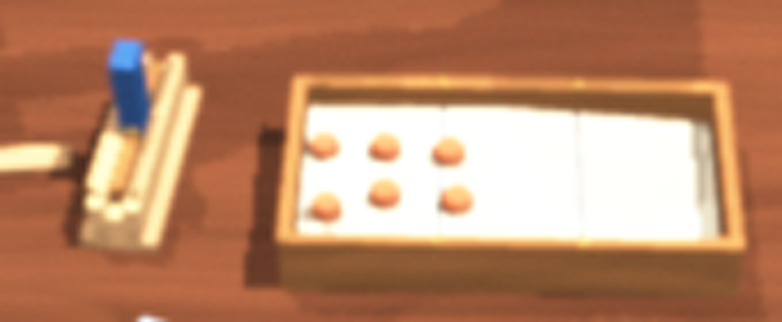

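```bash
cat > m0.py <<'E'
from h import *
d=np.load('pics/t0_d.npy')
c=lambda x,y,z:atz('top',(x+.5)/5.6-.5+170,(y+.5)/5.6-.5+175,z)
cs=np.array([c(*p,.058) for p in [(77,52),(727,88),(713,423),(56,387)]])
print(cs.round(4), [np.linalg.norm(cs[i]-cs[(i+1)%4]).round(4) for i in range(4)])
o=cs.mean(0); yv=(cs[0]+cs[3]-cs[1]-cs[2])[:2]; yaw=np.arctan2(-yv[0],yv[1])
print('tray',o,yaw)
pins=np.array([c(*p,.058) for p in [(299,72),(279,390),(503,83),(487,403)]])
def loc(P): 
    q=np.asarray(P)[...,:2]-o[:2]; C,S=np.cos(yaw),np.sin(yaw)
    return np.stack([C*q[...,0]+S*q[...,1],-S*q[...,0]+C*q[...,1]],-1)
print('pins loc',loc(pins).round(4))
W=cloud('top',d); L=loc(W)
for y in np.arange(-.16,.161,.02):
    m=(abs(L[...,1]-y)<.01)&(abs(L[...,0])<.07); z=W[...,2][m]; z=z[(z>0.01)&(z<.06)]
    print(round(y,3),len(z),np.percentile(z,[5,25,50,75]).round(4))
m=(abs(L[...,0])>.082)&(abs(L[...,0])<.088)&(abs(L[...,1])<.17); print('rim z',np.nanmedian(W[...,2][m]))
m=(abs(L[...,0])>.1)&(abs(L[...,0])<.15)&(abs(L[...,1])<.17); print('bench z',np.nanmedian(W[...,2][m]))
lp=[(471,187),(575,200),(658,175),(480,284),(574,296),(662,303)]
for p in lp:
    P=c(*p,.050); print('lump',P.round(4),loc(P).round(4))
E
python3 m0.py
```

```text
[[ 0.6464  0.2346  0.058 ]
 [ 0.6329 -0.1163  0.058 ]
 [ 0.4548 -0.1102  0.058 ]
 [ 0.4666  0.2394  0.058 ]] [np.float64(0.3512), np.float64(0.1782), np.float64(0.3498), np.float64(0.1799)]
tray [0.5501502  0.06188588 0.058     ] -0.03604326322988447
pins loc [[ 0.0855  0.0552]
 [-0.0848  0.0553]
 [ 0.0854 -0.0549]
 [-0.0853 -0.0555]]
-0.16 319 [0.0253 0.033  0.0353 0.048 ]
-0.14 306 [0.0309 0.0333 0.0351 0.0449]
-0.12 302 [0.0308 0.0329 0.0344 0.0358]
-0.1 291 [0.0315 0.0338 0.036  0.0492]
-0.08 310 [0.0313 0.0333 0.0347 0.0363]
-0.06 297 [0.0315 0.0335 0.0353 0.0376]
-0.04 302 [0.0318 0.034  0.0357 0.046 ]
-0.02 296 [0.0313 0.0335 0.0349 0.0367]
-0.0 298 [0.0314 0.0333 0.0348 0.0363]
0.02 294 [0.03   0.0319 0.0334 0.0346]
0.04 299 [0.0286 0.0305 0.0319 0.0334]
0.06 291 [0.0264 0.0291 0.0305 0.0318]
0.08 291 [0.0251 0.0272 0.0285 0.0299]
0.1 287 [0.0237 0.0255 0.0269 0.0284]
0.12 286 [0.0219 0.0241 0.0254 0.0267]
0.14 288 [0.0202 0.0223 0.0237 0.0252]
0.16 385 [0.0173 0.0217 0.0251 0.052 ]
rim z 0.0582443955215981
bench z 6.247730110184989e-05
lump [0.5776 0.0202 0.05  ] [ 0.0289 -0.0407]
lump [ 0.5716 -0.0359  0.05  ] [ 0.025 -0.097]
lump [ 0.5859 -0.0804  0.05  ] [ 0.0409 -0.1409]
lump [0.5256 0.0144 0.05  ] [-0.0228 -0.0483]
lump [ 0.5202 -0.0361  0.05  ] [-0.0264 -0.099 ]
lump [ 0.5173 -0.0833  0.05  ] [-0.0276 -0.1463]
```

```bash
python3 - <<'E'
from h import *
im=cv2.imread('pics/t0_raw.png')[...,::-1].astype(int); d=np.load('pics/t0_d.npy'); W=cloud('top',d)
c=lambda x,y,z:atz('top',(x+.5)/5.6-.5+300,(y+.5)/5.6-.5+190,z)
for z in(.055,.044):
  P=np.array([c(*p,z) for p in [(165,87),(276,95),(237,427),(124,407)]]); print(z,P.round(4).tolist(),[np.linalg.norm(P[i]-P[(i+1)%4]).round(4) for i in range(4)])
R=W[200:270,320:352]; I=im[200:270,320:352]
for r in range(200,270,3): print(r,' '.join('%3d'%(1000*z) if z==z else 'nan' for z in W[r,318:356,2]))
b=(I[...,2]>I[...,0]+60)&(I[...,2]>100)
P=R[b]; top=P[P[:,2]>.115]; print(b.sum(),len(top),top.mean(0),np.median(top[:,2]),top.min(0),top.max(0))
S=(W[...,2]>.04)&(W[...,2]<.06); S[:,:315]=0;S[:,360:]=0;S[:185]=0;S[275:]=0
vv,uu=np.nonzero(S); Q=W[S]; 
r=cv2.minAreaRect(Q[:,:2].astype(np.float32)); print(r)
E
```

```text
0.055 [[0.5901, -0.2056, 0.055], [0.5868, -0.2648, 0.055], [0.4113, -0.2436, 0.055], [0.4205, -0.1841, 0.055]] [np.float64(0.0593), np.float64(0.1769), np.float64(0.0602), np.float64(0.1709)]
0.044 [[0.5907, -0.2078, 0.044], [0.5874, -0.2676, 0.044], [0.41, -0.2461, 0.044], [0.4193, -0.186, 0.044]] [np.float64(0.0599), np.float64(0.1787), np.float64(0.0608), np.float64(0.1727)]
200  -2  -2  -1  -5  -2   0   0  -1   0   1  -3   0  -4   0   0   1   1   0   2   0   1   2   3   0  -1   0  -1  -3   0   0   2  -2   0  -1  -1   4   0   1
203  -4   0   0   1  -6   0   3  -2   0  -1   1  -2  -2  -1  -1   0   0   0  -2  -1  -1  -1  -2  -2   4   2   5   3  -1  -2   1   0  -3  -2   3   0   0  -2
206  -2   5  -3  -1   2   2   0  -2   0  -1   0  -1  10   6   9  -4  23  41  46  50   4  -1   1   1  -1   2  -1   0   1   3  -2  -3   2  -1   0   0  -2   2
209   3   1   0   0   2   1   3  -3  -1   0  -1   2  10  11  12 nan  32  46  46  46  44  33  33  37  39  40  43  43  44  46  -1  -2   0   1  -2   2   1   0
212   4   1   4  -2   0  -2   2   1   2   3  -1  10  12   9   8  23  35  55  53  47  40  52  51
[... 2570 characters left out ...]
 0   0   0   0   0  -4  24  39  43  47  45  50  36  38  34  36  40  46  44  45  48   9   0  -1   4   0   1   1   1   3   0   0   2   0   0  -2
266   0   0  -1   3  -1   2  -2 nan   2   1   0   0   0  -1   3   2   2   2   1   2   1   1   0   2   5   1   3   0   1   3   1  -2  -3  -1  -2   1   1   1
269   0   0   2   0   0   1   0  -1   0   0   0  -2   2   0   1   0   2  -6   2  -3   4   3   1   2   1   1  -3   3  -3   0   0   3   3   2  -2   0   0   0
113 80 [ 0.50176774 -0.23197165  0.12526633] 0.1257798845559123 [ 0.48734674 -0.24406318  0.11719293] [ 0.51487266 -0.22129266  0.13092565]
((0.499785840511322, -0.23241369426250458), (0.044073011726140976, 0.17543065547943115), 82.857666015625)
```

```bash
python3 - <<'E'
from h import *
im=cv2.imread('pics/t0_raw.png')[...,::-1].astype(int); W=cloud('top',np.load('pics/t0_d.npy'))
yaw=-.123; ax=np.array([np.cos(yaw),np.sin(yaw)]); ay=np.array([-np.sin(yaw),np.cos(yaw)]); o=np.array([.5008,-.2324])
c=lambda x,y,z:atz('top',(x+.5)/5.6-.5+300,(y+.5)/5.6-.5+190,z)
for p,z in [((165,87),.01),((124,407),.01),((276,95),.055),((237,427),.055),((272,230),.126),((200,230),.126),((266,293),.126)]:
    q=c(*p,z)[:2]-o; print(p,z,(q@ax).round(4),(q@ay).round(4))
def ana(W,im,n):
    b=(im[...,2]>im[...,0]+40)&(im[...,2]>80)&(W[...,2]>.05)&(abs(W[...,0]-.5)<.1)&(abs(W[...,1]+.23)<.1)
    P=W[b]; q=P[:,:2]-o; u,v=q@ax,q@ay
    print(n,b.sum())
    for lo in np.arange(.05,.14,.01):
        m=(P[:,2]>lo)&(P[:,2]<=lo+.01)
        if m.sum()>3: print(lo.round(3),m.sum(),'u',np.percentile(u[m],[5,50,95]).round(4),'v',np.percentile(v[m],[5,50,95]).round(4))
ana(W,im,'top')
im2=cv2.imread('pics/s0_raw.png')[...,::-1].astype(int); W2=cloud('scene',np.load('pics/s0_d.npy')); ana(W2,im2,'scene')
show('s0',(150,135,210,205),8,'s0_st')
E
```

```text
(165, 87) 0.01 0.0888 0.0291
(124, 407) 0.01 -0.0893 0.0297
(276, 95) 0.055 0.0894 -0.0216
(237, 427) 0.055 -0.0875 -0.0221
(272, 230) 0.126 0.0167 -0.0104
(200, 230) 0.126 0.0116 0.0249
(266, 293) 0.126 -0.0146 -0.0112
top 112
0.07 6 u [-0.008   0.0001  0.0111] v [0.009  0.0094 0.01  ]
0.08 5 u [-0.0048  0.0003  0.0109] v [0.0093 0.0098 0.0104]
0.09 6 u [-0.0066  0.0022  0.0085] v [0.0095 0.0098 0.0101]
0.1 8 u [-0.0095  0.0026  0.0114] v [0.0095 0.0098 0.0103]
0.11 7 u [-0.0091 -0.0016  0.0118] v [0.0092 0.0101 0.0103]
0.12 76 u [-0.0115  0.0002  0.0129] v [-0.0092  0.0003  0.0091]
scene 112
0.06 10 u [0.0042 0.015  0.0207] v [-0.0041  0.004   0.0069]
0.07 12 u [-0.0033  0.0161  0.0201] v [-0.0086  0.0028  0.0069]
0.08 10 u [0.0125 0.0168 0.0203] v [-0.0074  0.0019  0.0077]
0.09 11 u [0.0049 0.0174 0.0195] v [-0.0075  0.002   0.0069]
0.1 14 u [0.0025 0.0166 0.021 ] v [-0.0076  0.0025  0.0077]
0.11 16 u [-0.0079  0.0151  0.0197] v [-0.0071  0.0044  0.0075]
0.12 39 u [-0.0095  0.0053  0.0191] v [-0.0115 -0.0016  0.007 ]
```

View pics/s0_st.png

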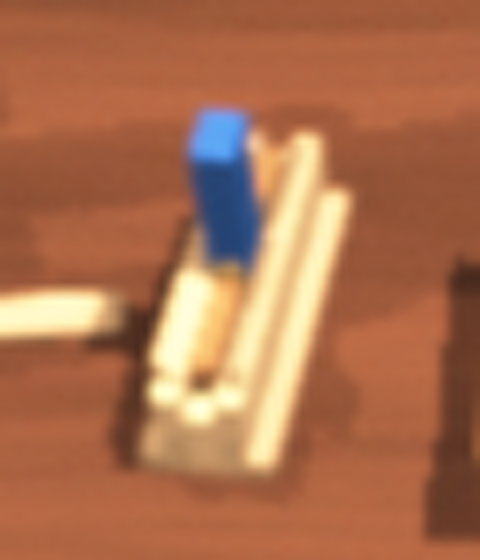

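```bash
python3 - <<'E'
from h import *
from scipy.spatial.transform import Rotation as Ro
s=robot.observe(); R=Ro.from_rotvec(s['tcp_rot']).as_matrix(); print(R.round(3))
a=np.arctan2(R[1,1],R[0,1]); 
for t in (np.pi/2-.123,): 
    dlt=(t-a+np.pi/2)%np.pi-np.pi/2; print('yaw of tool y',a,'turn',dlt)
g=np.array([.5008,-.2324,.100-.019]); print(g-s['tcp_pos'])
E
```

```text
[[ 0.936  0.353 -0.   ]
 [ 0.353 -0.936  0.001]
 [ 0.    -0.001 -1.   ]]
yaw of tool y -1.2099892191431818 turn -0.48380710765171475
[ 0.28030225  0.35196286 -0.13295188]
```

```bash
python3 -m crank '{"dp":[[0.02,0.025,0],[0.045,0.056,0],[0.07,0.088,0],[0.095,0.12,0],[0.12,0.15,0]],"angular":[[0,0,-0.1],[0,0,-0.2],[0,0,-0.3],[0,0,-0.4],[0,0,-0.484]]}' 0; python3 -m crank '{"dp":[[0.025,0.032,0],[0.05,0.063,0],[0.075,0.095,0],[0.1,0.126,0],[0.12,0.152,0]],"angular":[[0,0,0],[0,0,0],[0,0,0],[0,0,0],[0,0,0]]}'; python3 -m crank '{"dp":[[0.02,0.025,0],[0.035,0.044,0],[0.04,0.05,0],[0.04,0.05,0]],"angular":[[0,0,0],[0,0,0],[0,0,0],[0,0,0]]}'
```

```text
t: 0.52
tcp_pos: [0.3411, -0.4329, 0.2143]
tcp_rot: [-3.134, 0.202, 0.001]
force: [0.1, -0.5, 0.3]
grip_width: 1.001
t: 0.93
tcp_pos: [0.4618, -0.2804, 0.2145]
tcp_rot: [-3.135, 0.193, -0.0]
force: [-0.1, -0.2, 0.1]
grip_width: 1.0
t: 1.27
tcp_pos: [0.5014, -0.2314, 0.2143]
tcp_rot: [-3.136, 0.189, 0.001]
force: [0.5, -0.2, -0.3]
grip_width: 0.998
```

```bash
python3 -m crank '{"dp":[[-0.0006,-0.001,-0.035],[-0.0006,-0.001,-0.07],[-0.0006,-0.001,-0.1],[-0.0006,-0.001,-0.12],[-0.0006,-0.001,-0.133]],"angular":[[0,0,-0.003],[0,0,-0.003],[0,0,-0.003],[0,0,-0.003],[0,0,-0.003]]}'; python3 -m crank '{"dp":[[0,0,0],[0,0,0]],"angular":[[0,0,0],[0,0,0]]}'; python3 - <<'E'
from h import *
snap('scene','s1',(140,80,300,200),5)
E
```

```text
t: 1.68
tcp_pos: [0.4975, -0.2344, 0.0789]
tcp_rot: [-3.134, 0.2, 0.006]
force: [0.5, -0.6, -1.0]
grip_width: 0.996
t: 1.85
tcp_pos: [0.4989, -0.2346, 0.0812]
tcp_rot: [-3.135, 0.2, 0.003]
force: [-0.3, 0.6, 0.7]
grip_width: 1.001
```

View pics/s1.png

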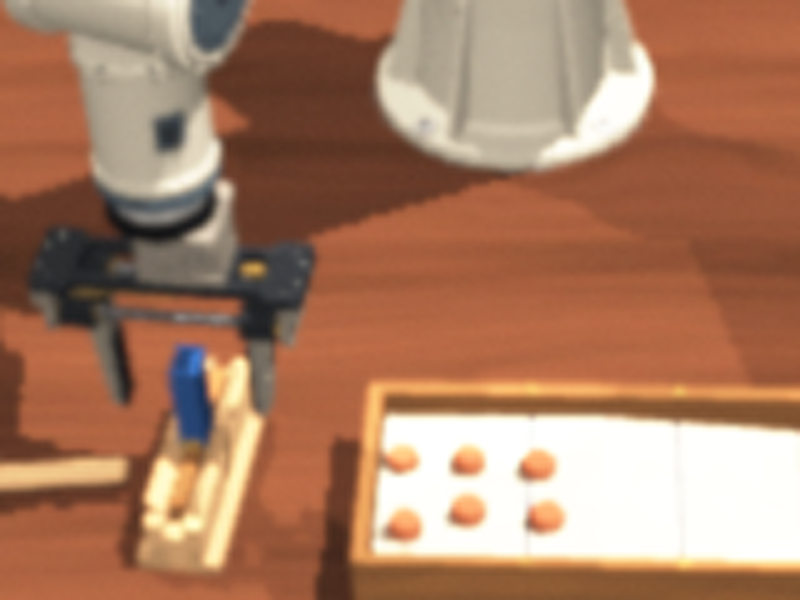

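```bash
python3 -m crank '{"dp":[[0,0,0],[0,0,0]],"angular":[[0,0,0],[0,0,0]]}'; python3 -c "
from bench import robot
print(robot.observe()['tcp_pos'],robot.observe()['torque'],robot.observe()['force'])"
```

```text
t: 2.07
tcp_pos: [0.5006, -0.2345, 0.0828]
tcp_rot: [3.134, -0.199, 0.003]
force: [-0.5, 0.6, -0.9]
grip_width: 1.0
[ 0.50064262 -0.23446839  0.08284639] [0.03848033 0.02758875 0.01505854] [-0.54070627  0.62312496 -0.92824011]
```

```bash
python3 -m crank '{"dp":[[0.0004,0.0016,-0.001],[0.0004,0.0016,-0.001],[0.0004,0.0016,-0.001],[0.0004,0.0016,-0.001],[0.0004,0.0016,-0.001]],"angular":[[0,0,0.003],[0,0,0.003],[0,0,0.003],[0,0,0.003],[0,0,0.003]]}' 0.85 30; python3 -m crank '{"dp":[[0,0,0],[0,0,0],[0,0,0],[0,0,0]],"angular":[[0,0,0],[0,0,0],[0,0,0],[0,0,0]]}' 1 40;
```

```text
t: 2.48
tcp_pos: [0.5005, -0.2321, 0.0807]
tcp_rot: [3.136, -0.193, 0.0]
force: [0.5, -0.5, -0.4]
grip_width: 0.659
t: 2.82
tcp_pos: [0.5004, -0.2321, 0.0805]
tcp_rot: [-3.136, 0.193, 0.0]
force: [0.3, -0.0, 0.1]
grip_width: 0.37
```

```bash
python3 -m crank '{"dp":[[0,0,0],[0,0,0],[0,0,0],[0,0,0]],"angular":[[0,0,0],[0,0,0],[0,0,0],[0,0,0]]}' 1 40;python3 -m crank '{"dp":[[0,0,0],[0,0,0]],"angular":[[0,0,0],[0,0,0]]}' 1 40; python3 -c "
from bench import robot
s=robot.observe()
print(s['tcp_pos'],s['torque'],s['force'])"
```

```text
t: 3.15
tcp_pos: [0.5004, -0.2324, 0.0805]
tcp_rot: [3.135, -0.193, 0.0]
force: [0.0, -2.2, -1.6]
grip_width: 0.214
t: 3.32
tcp_pos: [0.5004, -0.2324, 0.0805]
tcp_rot: [3.135, -0.193, 0.0]
force: [-0.2, -1.6, -1.1]
grip_width: 0.214
[ 0.50040553 -0.23237461  0.08054555] [-0.58631398  0.0851885  -0.1338122 ] [-0.20564062 -1.60731064 -1.14304974]
```

```bash
python3 -m crank '{"dp":[[0,0,0.008],[0,0,0.022],[0,0,0.042],[0,0,0.065],[0,0,0.08]],"angular":[[0,0,0],[0,0,0],[0,0,0],[0,0,0],[0,0,0]]}' ; python3 -m crank '{"dp":[[0,0,0],[0,0,0],[0,0,0]],"angular":[[0,0,0],[0,0,0],[0,0,0]]}'; python3 - <<'E'
from h import *
s=robot.observe(); print(s['tcp_pos'],s['torque'],s['force'])
snap('scene','s2',(140,60,300,180),5)
E
```

```text
t: 3.73
tcp_pos: [0.5008, -0.2319, 0.1628]
tcp_rot: [-3.135, 0.194, -0.002]
force: [-0.4, -0.6, -2.8]
grip_width: 0.217
t: 3.98
tcp_pos: [0.4998, -0.2317, 0.1598]
tcp_rot: [-3.135, 0.193, 0.002]
force: [-0.5, -0.3, -2.3]
grip_width: 0.216
[ 0.49980039 -0.2316822   0.15979291] [-0.02966155  0.03508512  0.03467253] [-0.48993014 -0.29915583 -2.27247037]
```

View pics/s2.png

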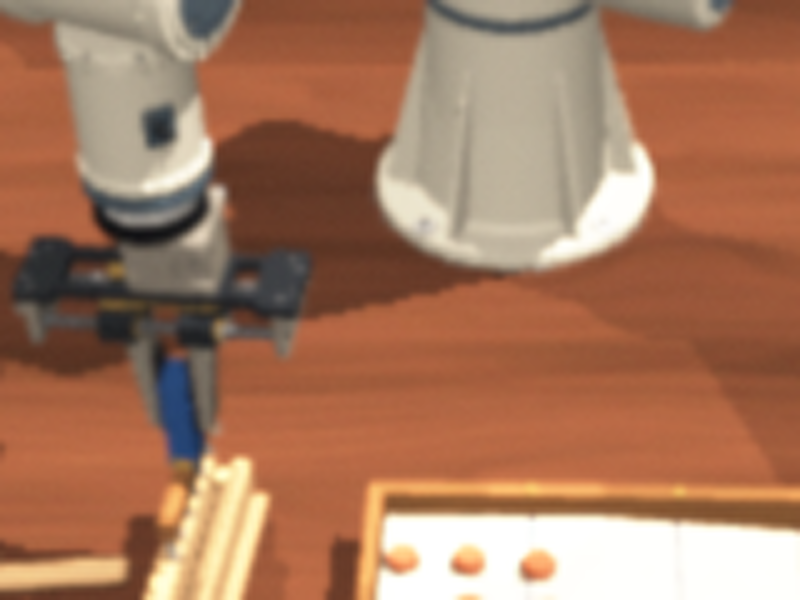

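```bash
python3 -m crank '{"dp":[[0.004,0.02,0],[0.012,0.055,0],[0.02,0.095,0],[0.0285,0.135,0],[0.036,0.172,0]],"angular":[[0,0,0.02],[0,0,0.05],[0,0,0.08],[0,0,0.11],[0,0,0.137]]}' ; python3 -m crank '{"dp":[[0.006,0.028,0],[0.0098,0.0453,0],[0.0108,0.0503,0],[0.0108,0.0503,0],[0.0108,0.0503,0]],"angular":[[0,0,0],[0,0,0],[0,0,0],[0,0,0],[0,0,0]]}'; python3 - <<'E'
from h import *
snap('scene','s3',(160,60,340,195),4.4)
snap('top','t3',(200,150,320,260),5)
print(robot.observe()['tcp_pos'],robot.observe()['tcp_rot'],robot.observe()['force'])
E
```

```text
t: 4.45
tcp_pos: [0.5357, -0.0582, 0.1593]
tcp_rot: [-3.141, -0.023, 0.003]
force: [1.2, -0.1, -1.8]
grip_width: 0.218
t: 4.87
tcp_pos: [0.5466, -0.0102, 0.1597]
tcp_rot: [3.141, 0.023, -0.003]
force: [-0.8, -0.5, -2.4]
grip_width: 0.216
[ 0.54676117 -0.01094348  0.16010953] [ 3.14126106e+00  2.02517843e-02 -1.52091827e-03] [-0.44250834 -0.41534496 -1.89499958]
```

View pics/s3.png

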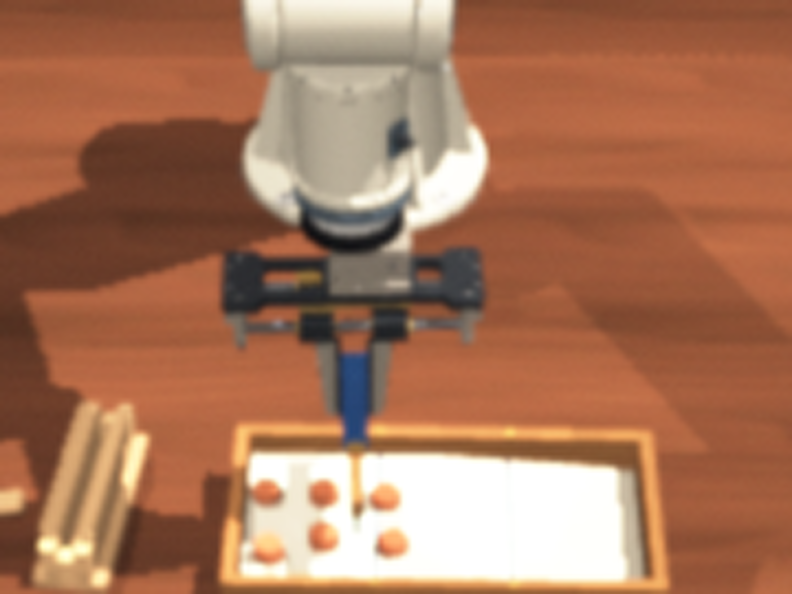

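View pics/t3.png

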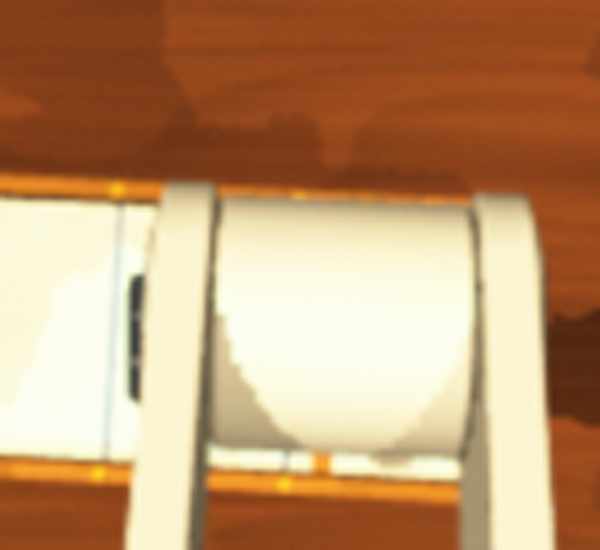

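```bash
python3 - <<'E'
from h import *
show('t3',(240,232,290,252),14,'t3b')
# predicted rake bar near end: world at TCP + R(-.022..)*(-.072), bar top tip+.042
yaw=.014;ax=np.array([np.cos(yaw),np.sin(yaw)]);ay=np.array([-ax[1],ax[0]])
for du in(-.072,.072):
  for dv in(-.006,.006):
    p=np.array([.5476,-.0101])+ax*du+ay*dv
    print(du,dv,(proj('top',[*p,.09+.042])[0]).round(1),(proj('scene',[*p,.09+.024])[0]).round(1))
show('s3',(215,150,265,190),14,'s3b')
E
```

```text
-0.072 -0.006 [266.1 243.8] [238.5 147.8]
-0.072 0.006 [261.8 243.8] [241.9 147.7]
0.072 -0.006 [266.2 191.9] [239.1 176.5]
0.072 0.006 [261.9 191.9] [242.7 176.4]
```

View pics/t3b.png

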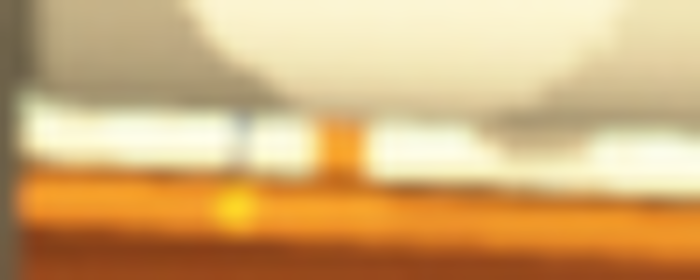

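View pics/s3b.png

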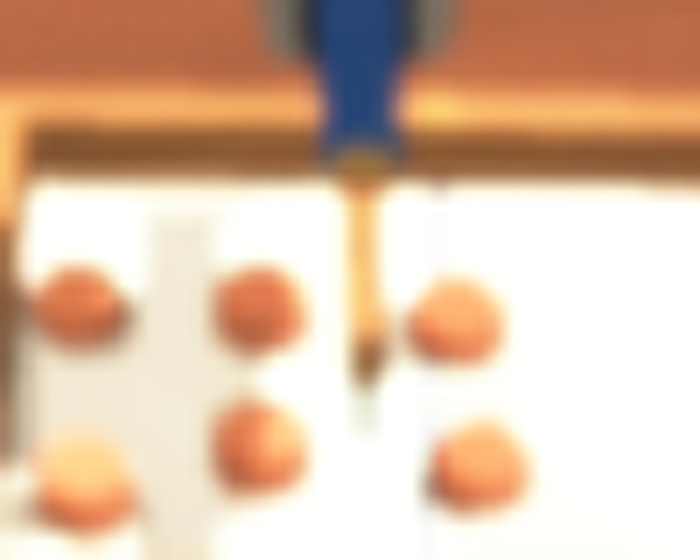

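```bash
python3 -m crank '{"dp":[[0,0,-0.01],[0,0,-0.022],[0,0,-0.034],[0,0,-0.043],[0,0,-0.049]],"angular":[[0,0,0],[0,0,0],[0,0,0],[0,0,0],[0,0,0]]}' ;  python3 -m crank '{"dp":[[0,0,0],[0,0,0],[0,0,0]],"angular":[[0,0,0],[0,0,0],[0,0,0]]}'; python3 - <<'E'
from h import *
s=robot.observe(); print(s['tcp_pos'],s['torque'],s['force'])
snap('scene','s4',(180,120,280,195),8)
E
```

```text
t: 5.38
tcp_pos: [0.5464, -0.0106, 0.1101]
tcp_rot: [-3.142, -0.02, 0.003]
force: [-1.0, 0.6, -2.6]
grip_width: 0.213
t: 5.63
tcp_pos: [0.5476, -0.01, 0.112]
tcp_rot: [3.141, 0.021, 0.001]
force: [0.6, -0.7, -2.4]
grip_width: 0.216
[ 0.54762313 -0.01002587  0.11196538] [-0.0298731   0.09404792 -0.02013098] [ 0.60994797 -0.72928251 -2.39036458]
```

View pics/s4.png

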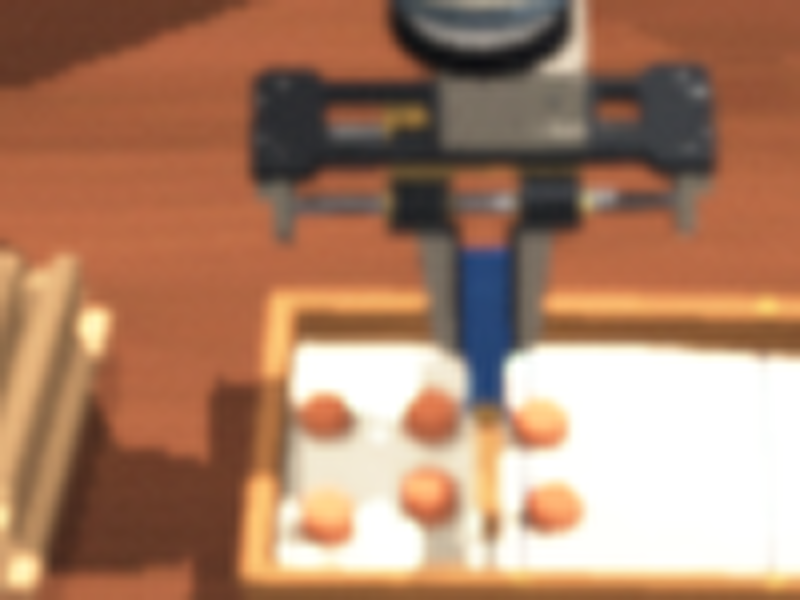

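```bash
python3 -m crank '{"dp":[[0,0,-0.002],[0,0,-0.004],[0,0,-0.005],[0,0,-0.006],[0,0,-0.006]],"angular":[[0,0,0],[0,0,0],[0,0,0],[0,0,0],[0,0,0]]}' ;  python3 -m crank '{"dp":[[0,0,0],[0,0,0]],"angular":[[0,0,0],[0,0,0]]}'; python3 -m crank '{"dp":[[0,0,-0.001],[0,0,-0.001]],"angular":[[0,0,0],[0,0,0]]}'
```

```text
t: 6.1
tcp_pos: [0.5471, -0.0098, 0.1054]
tcp_rot: [-3.142, -0.022, 0.0]
force: [0.2, -0.4, -2.0]
grip_width: 0.215
t: 6.27
tcp_pos: [0.5472, -0.0098, 0.1056]
tcp_rot: [-3.141, -0.022, 0.0]
force: [-0.6, 0.5, -2.0]
grip_width: 0.215
t: 6.43
tcp_pos: [0.5474, -0.0098, 0.1046]
tcp_rot: [-3.141, -0.022, -0.001]
force: [0.9, -0.2, 0.1]
grip_width: 0.215
```

```bash
python3 -m crank '{"dp":[[0,0,-0.0005],[0,0.002,-0.0005],[0.0002,0.005,-0.0005],[0.0003,0.008,-0.0005],[0.0004,0.012,-0.0005]],"angular":[[0,0,0],[0,0,0],[0,0,0],[0,0,0],[0,0,-0.005]]}'
```

```text
t: 6.85
tcp_pos: [0.5478, 0.0022, 0.1042]
tcp_rot: [3.141, 0.014, 0.001]
force: [1.1, -2.5, 1.1]
grip_width: 0.214
```

```bash
python3 -m crank '{"dp":[[0.00015,0.004,0],[0.0003,0.008,0],[0.00045,0.012,0]],"angular":[[0,0,-0.002],[0,0,-0.004],[0,0,-0.006]]}'
```

```text
t: 7.1
tcp_pos: [0.5482, 0.0145, 0.1042]
tcp_rot: [3.141, 0.004, 0.0]
force: [-0.5, -2.5, 1.3]
grip_width: 0.214
```

```bash
python3 -m crank '{"dp":[[0.00015,0.004,0],[0.0003,0.008,0],[0.00045,0.012,0],[0.0006,0.016,0],[0.0007,0.02,0]],"angular":[[0,0,-0.002],[0,0,-0.004],[0,0,-0.006],[0,0,-0.008],[0,0,-0.01]]}'
```

```text
t: 7.52
tcp_pos: [0.5489, 0.0345, 0.1042]
tcp_rot: [3.142, -0.012, 0.0]
force: [-0.5, -3.4, 2.2]
grip_width: 0.217
```

```bash
python3 -m crank '{"dp":[[0.00015,0.004,0],[0.0003,0.008,0],[0.00045,0.012,0],[0.0006,0.016,0],[0.0007,0.02,0]],"angular":[[0,0,-0.002],[0,0,-0.004],[0,0,-0.006],[0,0,-0.008],[0,0,-0.01]]}'
```

```text
t: 7.93
tcp_pos: [0.5495, 0.0545, 0.1041]
tcp_rot: [3.141, -0.027, 0.0]
force: [-0.1, -3.4, 2.6]
grip_width: 0.213
```

```bash
python3 -m crank '{"dp":[[0.00015,0.004,0],[0.0003,0.008,0],[0.00045,0.012,-0.0003],[0.0006,0.016,-0.0006],[0.0007,0.02,-0.0009]],"angular":[[0,0,-0.002],[0,0,-0.004],[0,0,-0.006],[0,0,-0.008],[0,0,-0.01]]}'
```

```text
t: 8.35
tcp_pos: [0.5502, 0.0746, 0.1032]
tcp_rot: [-3.141, 0.043, -0.0]
force: [0.2, -3.0, 2.7]
grip_width: 0.217
```

```bash
python3 -m crank '{"dp":[[0.00015,0.004,-0.0003],[0.0003,0.008,-0.0006],[0.00045,0.012,-0.0009],[0.0006,0.016,-0.0012],[0.0007,0.02,-0.0015]],"angular":[[0,0,-0.002],[0,0,-0.004],[0,0,-0.006],[0,0,-0.008],[0,0,-0.008]]}'
```

```text
t: 8.77
tcp_pos: [0.5509, 0.0945, 0.1016]
tcp_rot: [-3.141, 0.056, 0.0]
force: [-0.3, -2.3, 2.0]
grip_width: 0.215
```

```bash
python3 -m crank '{"dp":[[0.00015,0.004,-0.0003],[0.0003,0.008,-0.0006],[0.00045,0.012,-0.0009],[0.0006,0.016,-0.0012],[0.0007,0.02,-0.0015]],"angular":[[0,0,0],[0,0,0],[0,0,0],[0,0,0],[0,0,0]]}'
```

```text
t: 9.18
tcp_pos: [0.5515, 0.1146, 0.1001]
tcp_rot: [-3.141, 0.055, 0.0]
force: [0.7, -3.1, 2.3]
grip_width: 0.218
```

```bash
python3 -m crank '{"dp":[[0.00015,0.004,-0.0003],[0.0003,0.008,-0.0006],[0.00045,0.012,-0.0009],[0.0006,0.016,-0.0012],[0.0007,0.02,-0.0016]],"angular":[[0,0,0],[0,0,0],[0,0,0],[0,0,0],[0,0,0]]}'
```

```text
t: 9.6
tcp_pos: [0.5523, 0.1345, 0.0985]
tcp_rot: [-3.141, 0.055, 0.0]
force: [-0.8, -2.4, 1.2]
grip_width: 0.214
```

```bash
python3 - <<'E'
from h import *
snap('scene','s5',(190,120,330,210),5.6)
E
```

View pics/s5.png

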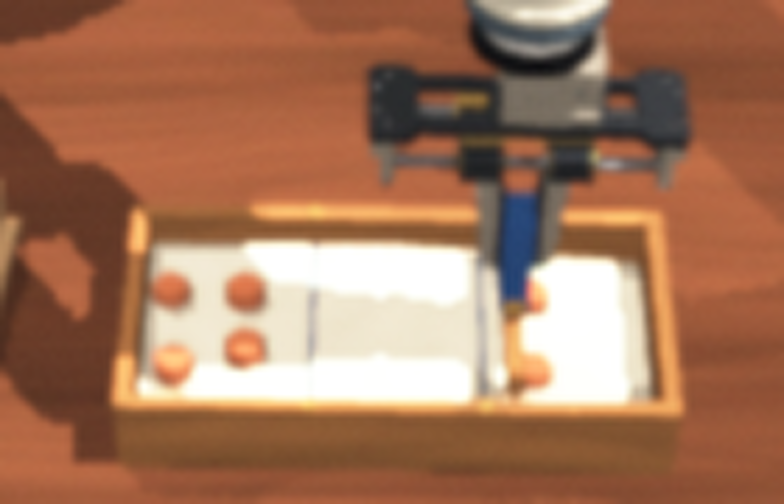

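```bash
python3 -m crank '{"dp":[[0.0002,0.005,-0.0005],[0.0004,0.01,-0.0009],[0.0006,0.015,-0.0013],[0.0007,0.02,-0.0017],[0.0008,0.023,-0.0019]],"angular":[[0,0,0],[0,0,0],[0,0,0],[0,0,0],[0,0,0]]}'
```

```text
t: 10.07
tcp_pos: [0.5531, 0.1578, 0.0966]
tcp_rot: [-3.141, 0.055, -0.0]
force: [-0.1, -3.1, 2.0]
grip_width: 0.216
```

```bash
python3 -m crank '{"dp":[[0,0,0],[0,-0.001,0.003],[-0.0001,-0.003,0.012],[-0.0001,-0.003,0.03],[-0.0001,-0.003,0.06]],"angular":[[0,0,0],[0,0,0],[0,0,0],[0,0,0],[0,0,0]]}'
```

```text
t: 10.48
tcp_pos: [0.5508, 0.1532, 0.1552]
tcp_rot: [3.14, -0.056, -0.008]
force: [-0.5, 0.5, -2.7]
grip_width: 0.219
```

```bash
python3 -m crank '{"dp":[[-0.0008,-0.022,0],[-0.002,-0.058,0],[-0.0034,-0.098,0],[-0.0047,-0.136,0],[-0.006,-0.17,0]],"angular":[[0,0,0.01],[0,0,0.02],[0,0,0.03],[0,0,0.04],[0,0,0.049]]}'; python3 -m crank '{"dp":[[-0.001,-0.028,0],[-0.0015,-0.0405,0],[-0.0015,-0.0425,0],[-0.0015,-0.0425,0],[-0.0015,-0.0425,0]],"angular":[[0,0,0],[0,0,0],[0,0,0],[0,0,0],[0,0,0]]}'; python3 - <<'E'
from h import *
snap('scene','s6',(180,100,300,190),6.5)
snap('top','t6',(170,175,310,260),5.6)
E
```

```text
t: 10.9
tcp_pos: [0.5464, -0.018, 0.1573]
tcp_rot: [3.141, 0.022, 0.0]
force: [1.3, -0.0, -2.0]
grip_width: 0.214
t: 11.32
tcp_pos: [0.5455, -0.0575, 0.1568]
tcp_rot: [-3.141, -0.021, -0.0]
force: [0.3, 0.6, -2.3]
grip_width: 0.216
```

View pics/s6.png

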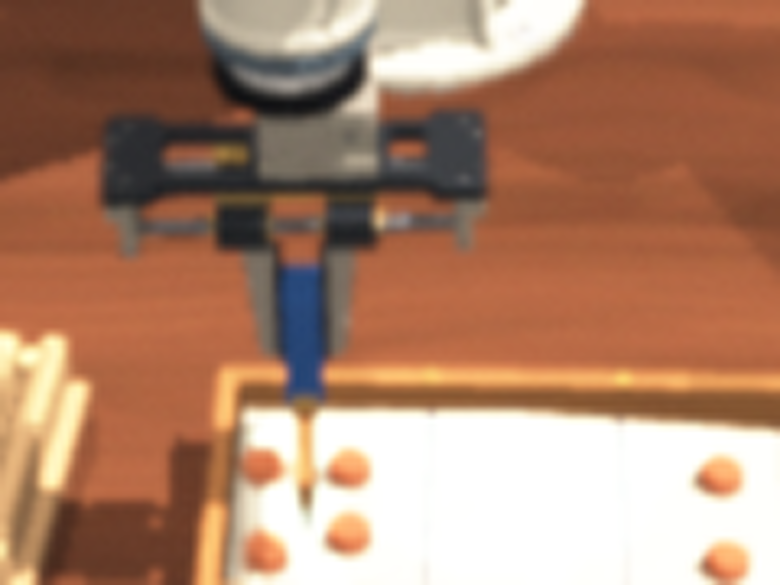

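View pics/t6.png

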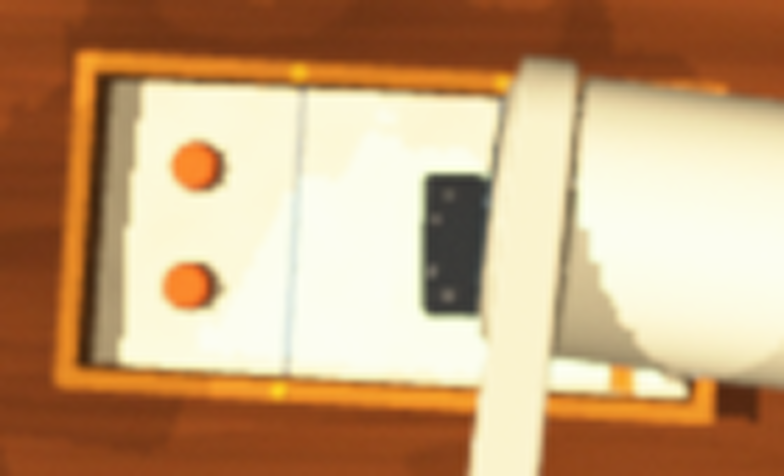

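```bash
python3 - <<'E'
from h import *
yaw=.014;ax=np.array([np.cos(yaw),np.sin(yaw)]);ay=np.array([-ax[1],ax[0]])
for dv in(-.006,.006):
    p=np.array([.5458,-.0586])-.072*ax+ay*dv; print((proj('top',[*p,.128])[0]-[170,175])*5.6)
# lowered tine centers on bed projected in scene
for u in(-.066,0,.066):
  for z in (.036,.086):
    p=np.array([.5458,-.0586])+ax*u; print(u,z,((proj('scene',[*p,z])[0]-[180,100])*6.5).round(0))
E
```

```text
[635.95369483 390.39765844]
[611.70835795 390.25080761]
-0.066 0.036 [308. 418.]
-0.066 0.086 [305. 353.]
0 0.036 [308. 500.]
0 0.086 [305. 436.]
0.066 0.036 [308. 588.]
0.066 0.086 [304. 524.]
```

```bash
python3 -m crank '{"dp":[[0,0,-0.01],[0,0,-0.022],[0,0,-0.034],[0,0,-0.042],[0,0,-0.046]],"angular":[[0,0,0],[0,0,0],[0,0,0],[0,0,0],[0,0,0]]}' ;  python3 -m crank '{"dp":[[0,0,0],[0,0,-0.001],[0,0,-0.0025],[0,0,-0.004],[0,0,-0.0045]],"angular":[[0,0,0],[0,0,0],[0,0,0],[0,0,0],[0,0,0]]}'; python3 -m crank '{"dp":[[0,0,-0.0005],[0,0,-0.001]],"angular":[[0,0,0],[0,0,0]]}'
```

```text
t: 11.83
tcp_pos: [0.5442, -0.058, 0.1084]
tcp_rot: [-3.141, -0.022, 0.005]
force: [0.2, 0.8, -1.6]
grip_width: 0.215
t: 12.25
tcp_pos: [0.5457, -0.0584, 0.1064]
tcp_rot: [3.141, 0.022, 0.001]
force: [-0.1, -0.4, -3.1]
grip_width: 0.215
t: 12.42
tcp_pos: [0.5456, -0.0584, 0.1054]
tcp_rot: [3.141, 0.022, 0.001]
force: [-0.3, 0.0, -2.7]
grip_width: 0.219
```

```bash
python3 -m crank '{"dp":[[0,0,-0.0005],[0,0,-0.001],[0,0,-0.001]],"angular":[[0,0,0],[0,0,0],[0,0,0]]}'; python3 - <<'E'
from h import *
snap('scene','s7',(180,110,260,180),8)
E
```

```text
t: 12.67
tcp_pos: [0.5456, -0.0584, 0.1043]
tcp_rot: [3.141, 0.022, 0.0]
force: [0.3, 0.6, 0.0]
grip_width: 0.217
```

View pics/s7.png

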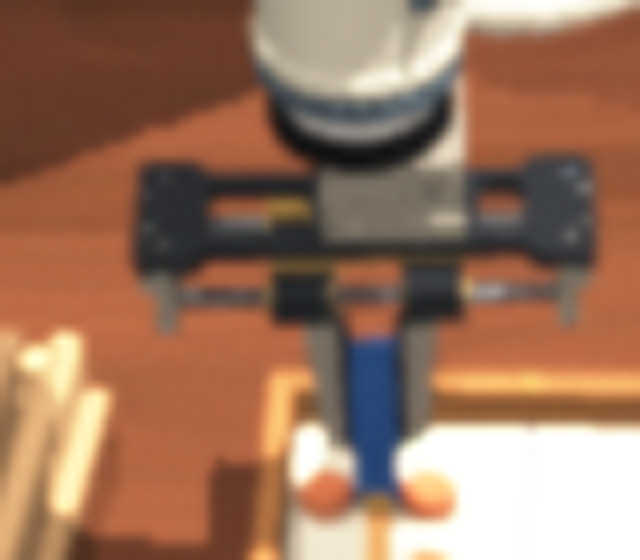

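```bash
python3 -m crank '{"dp":[[0,0,-0.0003],[0,0.002,-0.0003],[0.0002,0.005,-0.0003],[0.0003,0.008,-0.0003],[0.0004,0.012,-0.0003]],"angular":[[0,0,0],[0,0,0],[0,0,0],[0,0,0],[0,0,-0.005]]}'
```

```text
t: 13.13
tcp_pos: [0.5461, -0.0463, 0.104]
tcp_rot: [3.141, 0.014, 0.001]
force: [-0.5, -1.6, 0.7]
grip_width: 0.215
```

```bash
python3 -m crank '{"dp":[[0.00015,0.004,0],[0.0003,0.008,0],[0.00045,0.012,0],[0.0006,0.016,0]],"angular":[[0,0,-0.002],[0,0,-0.004],[0,0,-0.006],[0,0,-0.008]]}'
```

```text
t: 13.47
tcp_pos: [0.5465, -0.0299, 0.104]
tcp_rot: [3.141, 0.001, 0.0]
force: [0.1, -3.0, 1.5]
grip_width: 0.219
```

Contact about 3.8 N; carry on.

```bash
python3 -m crank '{"dp":[[0.00015,0.004,0],[0.0003,0.008,0],[0.00045,0.012,0],[0.0006,0.016,0.0001],[0.0007,0.02,0.0001]],"angular":[[0,0,-0.002],[0,0,-0.004],[0,0,-0.006],[0,0,-0.008],[0,0,-0.01]]}'
```

```text
t: 13.88
tcp_pos: [0.5472, -0.01, 0.104]
tcp_rot: [3.142, -0.015, -0.0]
force: [0.6, -2.2, 1.4]
grip_width: 0.215
```

```bash
python3 -m crank '{"dp":[[0.00015,0.004,0],[0.0003,0.008,0],[0.00045,0.012,0],[0.0006,0.016,0.0001],[0.0007,0.02,0.0001]],"angular":[[0,0,-0.002],[0,0,-0.004],[0,0,-0.006],[0,0,-0.008],[0,0,-0.01]]}'
```

```text
t: 14.3
tcp_pos: [0.5479, 0.01, 0.1041]
tcp_rot: [-3.141, 0.03, 0.0]
force: [-0.3, -3.2, 2.3]
grip_width: 0.215
```

```bash
python3 -m crank '{"dp":[[0.00015,0.004,0],[0.0003,0.008,0],[0.00045,0.012,0],[0.0006,0.016,0.0001],[0.0007,0.02,0.0001]],"angular":[[0,0,-0.002],[0,0,-0.004],[0,0,-0.006],[0,0,-0.008],[0,0,-0.01]]}'
```

```text
t: 14.72
tcp_pos: [0.5486, 0.03, 0.1042]
tcp_rot: [-3.141, 0.046, -0.0]
force: [0.3, -3.0, 1.9]
grip_width: 0.215
```

```bash
python3 -m crank '{"dp":[[0.00015,0.004,0],[0.0003,0.008,0],[0.00045,0.012,0],[0.0006,0.016,0.0001],[0.0006,0.0175,0.0001]],"angular":[[0,0,-0.002],[0,0,-0.004],[0,0,-0.006],[0,0,-0.007],[0,0,-0.007]]}'
```

```text
t: 15.13
tcp_pos: [0.5492, 0.0478, 0.1043]
tcp_rot: [-3.141, 0.057, 0.0]
force: [-0.5, -2.1, 2.6]
grip_width: 0.216
```

```bash
python3 -m crank '{"dp":[[0,0,0],[0,-0.001,0.003],[-0.0001,-0.003,0.012],[-0.0001,-0.003,0.03],[-0.0001,-0.003,0.06]],"angular":[[0,0,0],[0,0,0],[0,0,0],[0,0,0],[0,0,0]]}'; python3 - <<'E'
from h import *
snap('scene','s8',(180,100,320,205),5.6)
E
```

```text
t: 15.55
tcp_pos: [0.5469, 0.0438, 0.1629]
tcp_rot: [3.141, -0.057, -0.009]
force: [0.2, 0.1, -1.9]
grip_width: 0.216
```

View pics/s8.png

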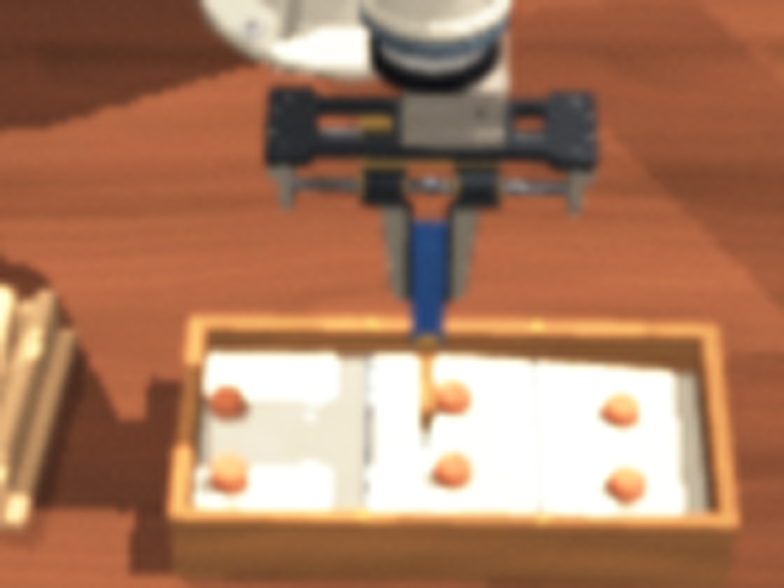

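```bash
python3 -m crank '{"dp":[[-0.0035,-0.02,0],[-0.0095,-0.054,0],[-0.016,-0.092,0],[-0.023,-0.13,0],[-0.0295,-0.168,0]],"angular":[[0,0,-0.01],[0,0,-0.03],[0,0,-0.05],[0,0,-0.07],[0,0,-0.087]]}'; python3 -m crank '{"dp":[[-0.0065,-0.037,0],[-0.0125,-0.071,0],[-0.017,-0.097,0],[-0.0191,-0.1083,0],[-0.0191,-0.1083,0]],"angular":[[0,0,0],[0,0,0],[0,0,0],[0,0,0],[0,0,0]]}'; python3 -m crank '{"dp":[[0,0,-0.005],[0,0,-0.015],[0,0,-0.025],[0,0,-0.025]],"angular":[[0,0,0],[0,0,0],[0,0,0],[0,0,0]]}'; python3 - <<'E'
from h import *
print(robot.observe()['tcp_pos'],robot.observe()['tcp_rot'])
snap('scene','s9',(140,100,230,210),5.4)
snap('top','t9',(300,180,380,280),5.6)
E
```

```text
t: 16.02
tcp_pos: [0.519, -0.1253, 0.1649]
tcp_rot: [-3.135, 0.194, -0.001]
force: [0.4, -0.1, -2.2]
grip_width: 0.215
t: 16.43
tcp_pos: [0.5, -0.2344, 0.1646]
tcp_rot: [3.135, -0.198, 0.001]
force: [0.7, 0.2, -2.7]
grip_width: 0.215
t: 16.77
tcp_pos: [0.4992, -0.2303, 0.1366]
tcp_rot: [-3.134, 0.191, 0.006]
force: [-0.4, 0.7, -1.8]
grip_width: 0.216
[ 0.49919021 -0.23026138  0.13663242] [-3.13411339  0.1909931   0.00576014]
```

View pics/s9.png

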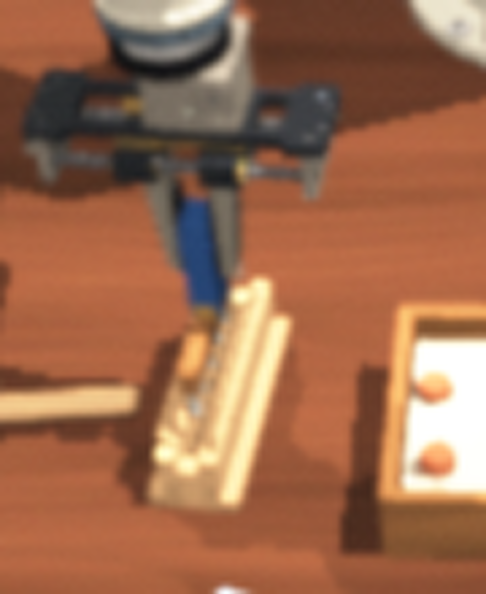

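View pics/t9.png

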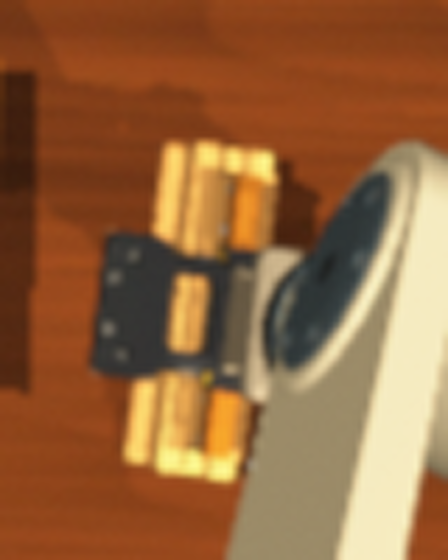

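```bash
python3 -m crank '{"dp":[[0,0,0],[0,0,-0.004],[0,0,-0.01],[0,0,-0.018],[0,0,-0.025]],"angular":[[0,0,0],[0,0,0],[0,0,0],[0,0,0],[0,0,0]]}'; python3 -m crank '{"dp":[[0,0,0],[0,0,-0.006],[0,0,-0.013],[0,0,-0.02],[0,0,-0.025]],"angular":[[0,0,0],[0,0,0],[0,0,0],[0,0,0],[0,0,0]]}'; python3 -m crank '{"dp":[[0,0,0],[0,0,0],[0,0,0]],"angular":[[0,0,0],[0,0,0],[0,0,0]]}'
```

```text
t: 17.28
tcp_pos: [0.5004, -0.2321, 0.1135]
tcp_rot: [-3.136, 0.193, 0.0]
force: [-0.6, 0.4, -1.3]
grip_width: 0.218
t: 17.7
tcp_pos: [0.5006, -0.2325, 0.0886]
tcp_rot: [3.135, -0.193, 0.0]
force: [-0.5, -1.1, -1.0]
grip_width: 0.21
t: 17.95
tcp_pos: [0.5003, -0.2323, 0.0892]
tcp_rot: [3.135, -0.193, -0.001]
force: [-0.4, -2.0, -3.7]
grip_width: 0.217
```

```bash
python3 -m crank '{"dp":[[0,0,-0.002],[0,0,-0.004],[0,0,-0.006],[0,0,-0.0075],[0,0,-0.008]],"angular":[[0,0,0],[0,0,0],[0,0,0],[0,0,0],[0,0,0]]}'; python3 -m crank '{"dp":[[0,0,-0.0005],[0,0,-0.0007],[0,0,-0.0007]],"angular":[[0,0,0],[0,0,0],[0,0,0]]}'; python3 -c "
from bench import robot
s=robot.observe()
print(s['tcp_pos'],s['torque'],s['force'])"
```

```text
t: 18.37
tcp_pos: [0.5007, -0.2324, 0.0813]
tcp_rot: [3.135, -0.193, 0.001]
force: [-0.5, -3.1, -1.0]
grip_width: 0.213
t: 18.62
tcp_pos: [0.5006, -0.2323, 0.0807]
tcp_rot: [3.135, -0.193, 0.001]
force: [-0.6, -4.5, -0.2]
grip_width: 0.216
[ 0.5006397  -0.23234828  0.08066172] [-0.89664941  0.01118674 -0.07494926] [-0.6091865  -4.47193886 -0.21083165]
```

```bash
python3 -m crank '{"dp":[[-0.0001,-0.0007,0],[-0.0002,-0.0015,0],[-0.0002,-0.0015,0]],"angular":[[0,0,0],[0,0,0],[0,0,0]]}'; python3 -m crank '{"dp":[[0,0,-0.0003],[0,0,-0.0003]],"angular":[[0,0,0],[0,0,0]]}'; python3 - <<'E'
from h import *
s=robot.observe()
print(s['tcp_pos'],s['torque'],s['force'])
snap('scene','s10',(140,100,230,210),5.4)
E
```

```text
t: 18.87
tcp_pos: [0.5001, -0.2332, 0.0805]
tcp_rot: [-3.135, 0.194, 0.001]
force: [-0.9, 1.1, 0.1]
grip_width: 0.216
t: 19.03
tcp_pos: [0.5002, -0.2332, 0.0804]
tcp_rot: [-3.135, 0.194, 0.001]
force: [-0.4, 2.8, 4.0]
grip_width: 0.215
[ 0.50017123 -0.23319379  0.08043332] [0.61626861 0.10097267 0.00428232] [-0.37207748  2.80708844  4.00204586]
```

View pics/s10.png

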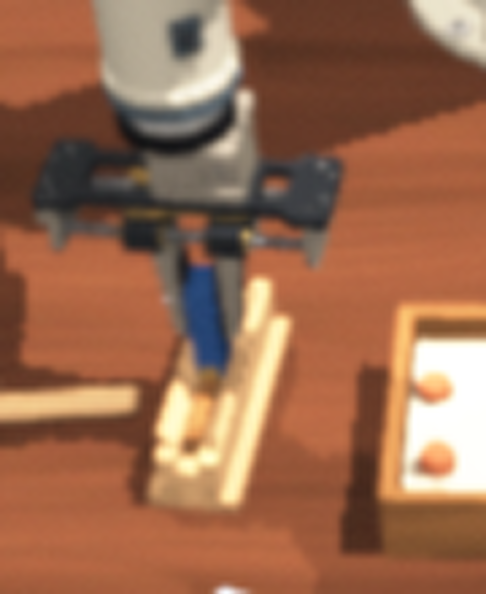

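```bash
python3 -m crank '{"dp":[[0,0.0005,0.0003],[0,0.0006,0.0003],[0,0.0006,0.0003]],"angular":[[0,0,0],[0,0,0],[0,0,0]]}'; python3 -m crank '{"dp":[[0,0,0],[0,0,0],[0,0,0],[0,0,0],[0,0,0]],"angular":[[0,0,0],[0,0,0],[0,0,0],[0,0,0],[0,0,0]]}' 0.4 10;python3 -m crank '{"dp":[[0,0,0],[0,0,0],[0,0,0],[0,0,0],[0,0,0]],"angular":[[0,0,0],[0,0,0],[0,0,0],[0,0,0],[0,0,0]]}' 0.3; python3 - <<'E'
from h import *
s=robot.observe()
print(s['tcp_pos'],s['torque'],s['force'])
snap('scene','s11',(140,100,230,210),5.4)
E
```

```text
t: 19.33
tcp_pos: [0.5002, -0.2331, 0.0805]
tcp_rot: [3.136, -0.193, -0.0]
force: [-0.3, 0.1, 0.4]
grip_width: 0.216
t: 19.75
tcp_pos: [0.5003, -0.2331, 0.0806]
tcp_rot: [3.136, -0.193, 0.0]
force: [0.7, -1.1, -0.1]
grip_width: 0.556
t: 20.17
tcp_pos: [0.5003, -0.2331, 0.0806]
tcp_rot: [-3.136, 0.193, 0.0]
force: [0.2, -0.0, -0.3]
grip_width: 0.696
[ 0.5002647  -0.23305484  0.0805677 ] [ 0.08020996  0.02666827 -0.0402279 ] [ 0.16741588 -0.04089251 -0.25676073]
```

View pics/s11.png

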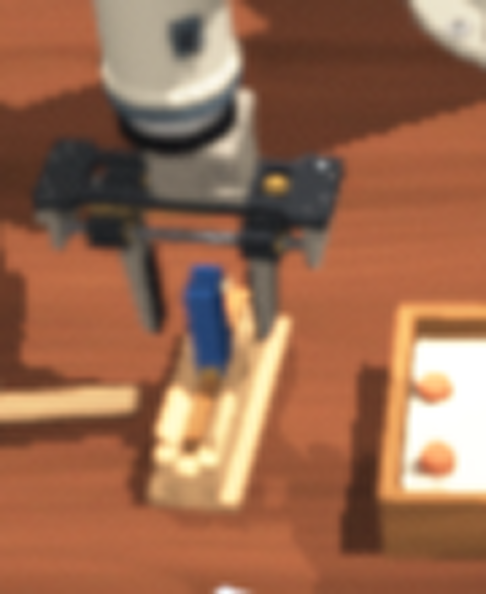

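Rake stands free, upright. Rise straight up and move off toward the start for a clear view.

```bash
python3 -m crank '{"dp":[[0,0,0.008],[0,0,0.025],[0,0,0.055],[0,0,0.09],[0,0,0.125]],"angular":[[0,0,0],[0,0,0],[0,0,0],[0,0,0],[0,0,0]]}' 0.2; python3 -m crank '{"dp":[[0,0,0.01],[-0.02,-0.02,0.01],[-0.045,-0.05,0.01],[-0.065,-0.08,0.01],[-0.09,-0.11,0.01]],"angular":[[0,0,0],[0,0,0],[0,0,0],[0,0,0],[0,0,0]]}';python3 -m crank '{"dp":[[-0.02,-0.025,0],[-0.045,-0.055,0],[-0.07,-0.09,0],[-0.09,-0.11,0],[-0.09,-0.11,0]],"angular":[[0,0,0],[0,0,0],[0,0,0],[0,0,0],[0,0,0]]}'; python3 - <<'E'
from h import *
snap('top','t12',(170,175,310,260),5.6)
snap('scene','s12')
show('t12',(300,190,440,280),5.6,'t12s')
E
```

```text
t: 20.63
tcp_pos: [0.4997, -0.2328, 0.2072]
tcp_rot: [-3.135, 0.193, 0.002]
force: [0.5, 0.2, 0.0]
grip_width: 0.798
t: 21.05
tcp_pos: [0.4098, -0.3439, 0.2162]
tcp_rot: [3.135, -0.191, 0.001]
force: [0.9, -0.8, 0.4]
grip_width: 0.799
t: 21.47
tcp_pos: [0.317, -0.4565, 0.2158]
tcp_rot: [3.134, -0.198, -0.001]
force: [-0.1, 0.9, -0.6]
grip_width: 0.802
```

View pics/t12.png

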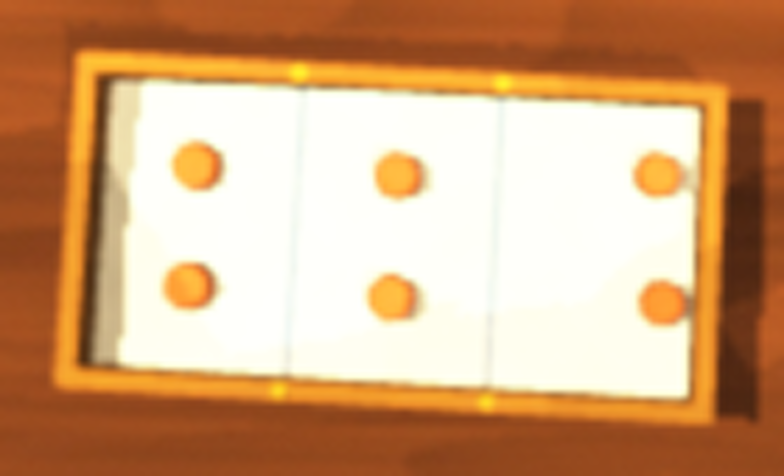

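View pics/s12.png

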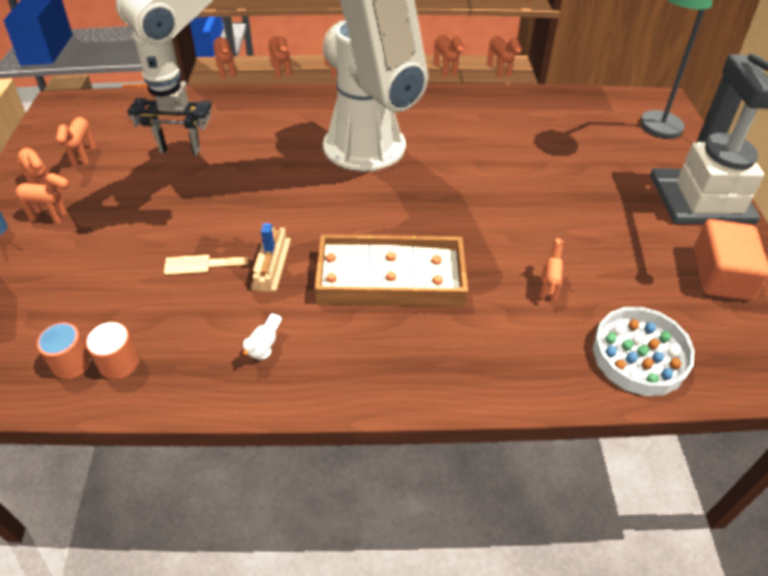

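View pics/t12s.png

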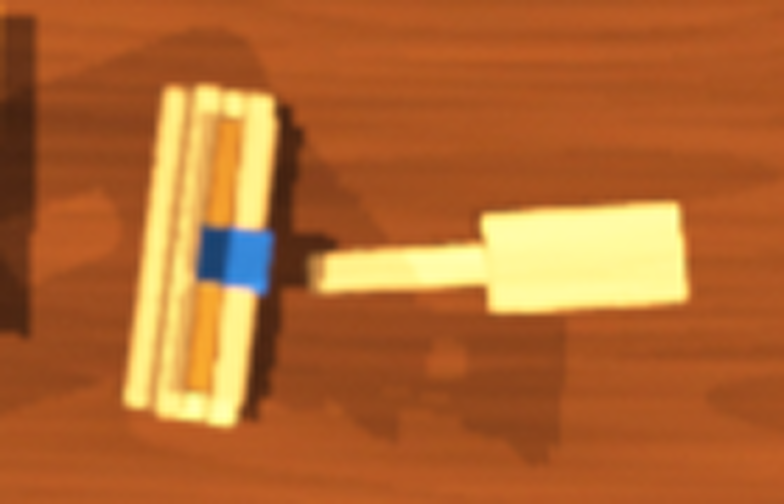

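```bash
python3 - <<'E'
from h import *
print(robot.finish_job())
E
```

```text
the job is handed in; nothing more can be done
None
```

The six clay lumps now lie two in each third of the bed, none stacked, and the rake stands upright and released in its stand. I handed the job in at about 21.6 s of the 64 s allowed.

- **Raking:** two draws did the work. The first took the y = -45 mm row into the +y third, the second took the y = -95 mm row into the middle third. The two lumps at the -y end were already in their third, so I left them there.
- **Pressing:** tine contact stayed at about 2 to 5 N whenever I read it during the draws. The readings came only at the end of each short call, so a brief peak between them would not have shown. The first draw followed the +y slab's fall of about 0.08 rad.
- **Putting the rake back:** on the way into the slot the rake leaned on one side with about 4.5 N. I moved it about 1 mm to centre it, touched the floor at about 6 N, eased off and let go.
- **Last checks:** the final pictures from both cameras show all six lumps clear of the dark lines. The rake is upright, with head and handle within about a millimetre of their starting place. The horse, pigeon and paddle are where they were, and the arm is clear of everything. No check failed.

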